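Clamp the doming block on the sloping cam desk and fold the guard over

ROBOT

A 6-joint arm with a two-finger parallel gripper is mounted at the origin on a cart in front of the work surface, level with it; the furniture and walls round the work are solid. World frame = base frame: x ahead of the robot, y to its left, z up, the work surface at z = 0. Lengths are in m, angles in rad, forces in N, time in s.
With the tool pointing down it reaches from about 0.3 to 0.875 m from the base axis. Payload 4.2 kg.
Tool frame: the origin (TCP) lies midway between the tips of the shut fingers; the grasp point (between the pads) lies 19 mm behind it; z points along the fingers, y is the line along which they close (so a half turn about z gives the same grasp; the last joint's range is limited). The gripper opens to 85 mm and grips with 20 to 120 N. Pads are 22 mm wide; open, the fingers measure 114 mm over their backs; the gripper's body (76 mm by 85 mm) begins 54 mm behind the grasp point. The pads swing forward as they close: fully open they stand 13 mm farther back than shut.
Start: joints at [-1.35, 0.32, 1.565, -0, 1.257, -0.02], TCP at [0.137, -0.558, 0.231] pointing down, gripper open.
Joint ranges: [-3.11, 3.11], [-0.84, 2.01], [0.21, 2.61], [-1.34, 4.49], [0.05, 2.63], [-2.56, 2.56]. Speed limits (rad/s): [2.57, 2.57, 3.14, 3.14, 3.14, 3.14].

INTERFACE

Orientations are given as a unit quaternion [x, y, z, w].
In Python, from plant import * gives the robot as it stands. The module is installed in compiled form; this text tells all that it offers.
- The arm moves only by the tool send_rows, never from a script. Its argument "deltas" is a list of rows, each an object of numbers: "dx", "dy", "dz": the shift along the world's x, y, z in mm; "roll": the turn about the world's z in degrees. In form: [{"dx": .., "dy": .., "dz": .., "roll": ..}, ...]. A call has exactly 5 rows; each row is the pose to reach, as a shift and turn from the pose commanded when the call began; what a row does not reach only later rows make up. A row lasts 1/12 s, in which the tool goes at most 41.7 mm and 7.16 degrees, less where a joint would pass 70% of its speed; a pose out of reach is approached as far as the arm can. A call with a gripper value outside its range is refused whole. "jaw" is the opening, from 0 (shut) to 1 (fully open), set as the call begins (left out, the last holds). The fingers move at their own pace and stop on an object; "squeeze" is the grip in N (left out, the last holds). Time passes only in rows, so rows that repeat a pose let the fingers close, or fill a call up. It gives the time, the measured TCP pose, the force, the opening and the grip force at its end, in the units of the state.
- state(): the state, without advancing time (a new reading comes with each control period).
- capture(name): name is "side" or "top"; returns the picture (384x512x3 uint8, red, green, blue); there is no depth.
- camera_info(name): a dict with "vfov" (degrees; the focal length in pixels is half the picture's height over the tangent of half this angle, whatever the lens; pixels are square), "cx", "cy" (the principal point, pixels), "rvec" (rotation vector, rad) and "tvec" (3), from world to camera coordinates, as OpenCV has them. Camera axes: x right, y down, z forward; pixel columns grow to the right and rows downward; lengths in m; the calibration is good to about 2 mm. A picture is of the moment at which its call begins. camera_info takes no time and is no camera call.
- hand_in(): hands the job in; it is judged then, once.
The state is a dict: "t": time; "joints": joint angles; "joint_velocities": joint speeds; "tau": joint torques, N m; "tool_pos": TCP position; "tcp_rot": TCP orientation; "wrist_force": force on the tool from outside, world axes, zero at the start; "torque": the same for the moment, N m; "grip_width": finger opening in m; "grasp_force": force on a finger pad.
Only numpy, scipy, OpenCV 4.12 (cv2) and the standard library are available. Lean on these libraries where they do the work, as an engineer would, in place of code of your own. Each camera call takes 0.05 s, during which the arm holds its last target. There are 200 camera calls.

TASK

Set the brass doming block, the same way up as it stands now, flat on the sloping steel plate in the gap between the two jaws, resting against the low brass ledge, and let go of it. Then turn the red-knobbed cam lever just far enough to take up the slack and press on the block until the black pointer stands in the green field, never letting it go on into the red. Finally fold the yellow-framed clear guard forward until it stands square (at a right angle) to the sloping plate, and leave everything so, without disturbing the other things on the bench.

Things in the scene. Friction and masses are not known exactly. Their poses are not given: they have to be found in the camera images.
- block: brass doming block, a 50 mm cube with round hollows in its faces, about 0.6 kg; origin at the centre of its underside, z up; it stands on the bench at the right
- nest (a point): where the middle of the block's underside belongs: a point on the surface of the sloping plate, 75 mm above the bench. Its axes: x up the slope (away from the robot), y to the left along the level, z square to the plate. The plate slopes 30 degrees, lowest towards the robot, and reaches from x -100 to +90 mm and y -100 to +112 mm
- ledge (a point): middle of the top of the low brass ledge that the block's lower face rests against: in nest axes 10 mm high, at x -33 to -25 mm, y -28 to +28 mm
- jaw_face (a point): middle of the face of the aluminium sliding jaw on the right, 40 mm long in x, 20 mm high; at y -31 mm in nest axes when the lever is at 0; the cam moves it to +y
- pad_face (a point): middle of the face of the sprung aluminium pad on the left, 40 mm long, 20 mm high, at y +31 mm in nest axes give or take 4 mm: the blue stop that carries it is set anew each time and does not move. With the lever at 0 there are 8 to 16 mm more room than the block needs. Pad gives way with 6 to 23 N over 8.5 mm; stop and dial stay below 28 mm over the plate
- cam (a joint): angle of the cam lever about an axis square to the plate, 0 to 1.8 rad; at 0 it points down the slope; growing values swing the knob to the right, then up the slope (anticlockwise from above) and advance the jaw by 12 mm a radian. Stiff: about 4 N at the knob, up to 4 N more when the pad is pressed; stays where left; lever bar below 21 mm over the plate
- cam_axis (a point): point on the lever's turning axis, 20 mm above the plate; in nest axes at x 0, y -55 mm
- knob (a point): middle of the upright red cylindrical knob at the end of the lever, 18 mm in diameter and 36 mm tall, 85 mm from the lever's axis, 36 mm above the plate, its top 54 mm above the plate; it does not spin on the lever
- pointer (a joint): black pointer on the white dial of the stop, moved by the pad: 0 when the pad is free, 0.16 rad for each mm that the pad is pressed in; green field from 0.32 to 0.80 rad, red from 0.80 on; it sweeps clockwise seen from above, away from the robot
- guard (a joint): angle of the folding guard, a clear panel in a yellow frame, 130 mm wide, 115 mm long, 7 mm thick, hinged along y at the upper edge of the plate: 0 when square to the plate, positive when folded back away from the robot (range -0.7 to 1.4). Stiff hinge (2 N at the free edge), stays where it is left
- guard_hinge (a point): middle of the guard's hinge line, 80 mm up the slope from the nest and 12 mm above the plate
- guard_edge (a point): middle of the guard's free edge, 115 mm from the hinge; z of its frame points out along the panel from the hinge, x is square to the panel on its rear side
- tin: round findings tin with red lid, 67 mm across, 22 mm high; origin under its centre; leave alone
- flask: small copper casting flask with plaster, 37 mm high, at the back; leave alone
- wax: lump of beeswax, 43 mm across, 26 mm high, at the back; leave alone
Things that resemble listed ones, but are neither listed nor needed, are in the scene too. Leave any purple or turquoise look-alike of the block alone.

How it is judged:
On the way, in this order (a step that is already met when the one before it is completed fails the run):
1. the block lies flat on the sloping plate between the jaws, let go (distance between block and nest below 0.016 m and z of block in the frame of nest below 0.004 m and angle between the z axis of block and the z axis of nest, either way round below 0.08 rad and contact force between the fingers and block below 0.1 N), for 0.2 s.
2. the cam lever has pressed the block until the pointer stands in the green (value of joint pointer between 0.32 and 0.82 rad), for 0.2 s.
3. the guard stands square to the plate (value of joint guard between -0.17 and 0.17 rad), for 0.2 s.
At the end, for the whole second after the job is handed in: The block lies flat (within 0.08 rad) on the sloping plate, same way up, against the ledge (within 6 mm), clamped with the pointer in the green field (0.30 to 0.82 rad), and the guard stands square to the plate within 0.17 rad; all at rest (all of step 3 and z of block in the frame of nest between -0.004 and 0.004 m and x of block in the frame of nest between -0.004 and 0.006 m and angle between the z axis of block and the z axis of nest, either way round below 0.08 rad and angle between block's own z axis and vertical below 1 rad and value of joint pointer between 0.3 and 0.82 rad and linear speed of block below 0.01 m/s); the robot touches nothing.
It fails at once if the pointer goes into the red (value of joint pointer above 0.88 rad).
It fails at once if a bystander is disturbed (distance of any of tin, flask, wax from where it was at the start of the episode above 0.02 m).
It also fails if it takes over 72 s, if anything falls off the work surface, if the arm or the gripper's body presses on something with over 40 N, if the wrist force passes 120 N, or if a joint passes its speed limit or range.

## Working session

There is one attempt and no reset: what is moved stays moved. The work goes in short steps, Python scripts to look and compute and a tool call to move; the robot and the scene stay as the last step left them, time stands still between calls to the robot, and variables do not carry over. Pictures are saved under pics/ and viewed, at most 10 in all, crops included, and the job is handed in when it is done.

Besides the shell and the picture viewer there is one more tool, called after "Emit:" in YAML: its name, and indented under it one key for each argument. send_rows: Moves the arm, as the interface text tells. Its arguments: {"type":"object","properties":{"deltas":{"type":"array","items":{"type":"object","properties":{"dx":{"type":"number"},"dy":{"type":"number"},"dz":{"type":"number"},"roll":{"type":"number"}}}},"jaw":{"type":"number"},"squeeze":{"type":"number"}},"required":["deltas"]}

```bash
mkdir -p pics; cat > h.py <<'E'
from plant import *
import numpy as np, cv2
def cam(n):
    c=camera_info(n); R=cv2.Rodrigues(np.array(c["rvec"],float))[0]; t=np.array(c["tvec"],float).ravel()
    f=192/np.tan(np.radians(c["vfov"])/2); return R,t,f,c["cx"],c["cy"]
def ray(n,u,v):
    R,t,f,cx,cy=cam(n); d=R.T@np.array([(u-cx)/f,(v-cy)/f,1]); return -R.T@t,d/np.linalg.norm(d)
def onz(n,u,v,z):
    o,d=ray(n,u,v); return o+d*(z-o[2])/d[2]
def proj(n,p):
    R,t,f,cx,cy=cam(n); q=R@np.array(p,float)+t; return np.array([f*q[0]/q[2]+cx,f*q[1]/q[2]+cy])
def two(u1,u2):
    o1,d1=ray("side",*u1); o2,d2=ray("top",*u2)
    s=np.linalg.lstsq(np.c_[d1,-d2],o2-o1,rcond=None)[0]; a=o1+s[0]*d1; b=o2+s[1]*d2
    return (a+b)/2,np.linalg.norm(a-b)
def save(n,name,crop=None,k=1):
    im=capture(n)[:,:,::-1]
    if crop: im=im[crop[1]:crop[3],crop[0]:crop[2]]
    cv2.imwrite("pics/"+name,cv2.resize(im,None,fx=k,fy=k,interpolation=cv2.INTER_CUBIC))
E
python3 - <<'E'
from h import *
a=capture("side");b=capture("top")
np.save("a.npy",a);np.save("b.npy",b)
cv2.imwrite("pics/side0.png",cv2.resize(a[:,:,::-1],(800,600),interpolation=cv2.INTER_CUBIC));cv2.imwrite("pics/top0.png",cv2.resize(b[:,:,::-1],(800,600),interpolation=cv2.INTER_CUBIC))
for n in("side","top"):
    R,t,f,cx,cy=cam(n);print(n,f,cx,cy,-R.T@t,R[2])
print(state())
E
```

```text
side 439.34811243151466 261.8555868984361 193.82560957981238 [ 0.51881672 -1.06203856  0.7924496 ] [ 0.0198041   0.8396873  -0.54270898]
top 481.7075017960594 255.62968162653445 192.97908761531272 [ 0.36159189 -0.08045984  1.34928956] [ 0.16415842  0.01888329 -0.98625323]
{'t': 0.1, 'joints': array([-1.35001504e+00,  3.20229866e-01,  1.56554045e+00, -8.13233261e-06,
        1.25742829e+00, -1.99923372e-02]), 'joint_velocities': array([-1.81726094e-03, -3.85468511e-04, -6.55336397e-03, -4.45604393e-04,
        4.71984183e-05,  4.08098867e-06]), 'tau': array([ 2.50784660e-04, -4.16407871e+01, -2.34704590e+01, -4.53817677e-05,
        4.89974453e-03,  4.66943050e-06]), 'tool_pos': array([ 0.13701998, -0.55799527,  0.2305717 ]), 'tcp_rot': array([ 9.92761784e-01,  1.20097440e-01, -8.43265400e-05, -7.98543886e-04]), 'wrist_force': array([-0.58829311, -0.20184467, -0.99942037]), 'torque': array([ 0.00108273, -0.00839686,  0.05614384]), 'grasp_force': 0.0, 'grip_width': 0.08577569656148948}
```

View pics/side0.png

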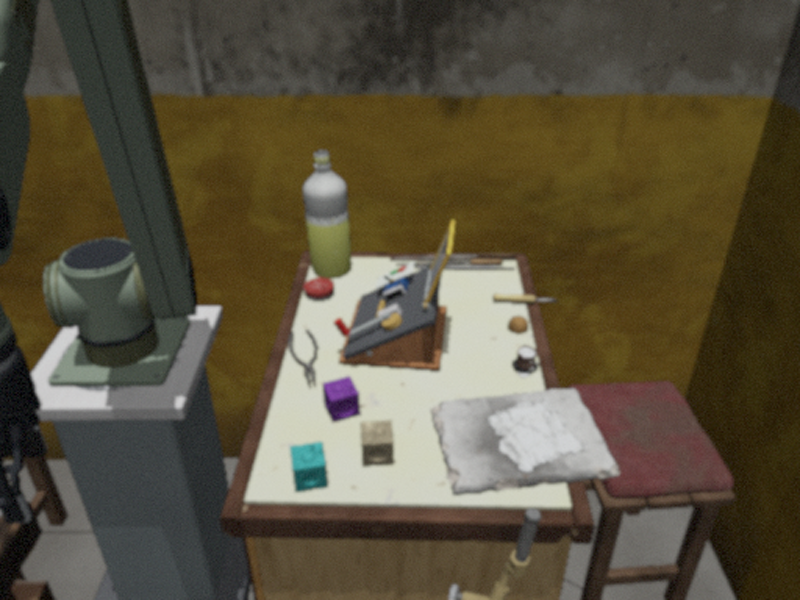

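View pics/top0.png

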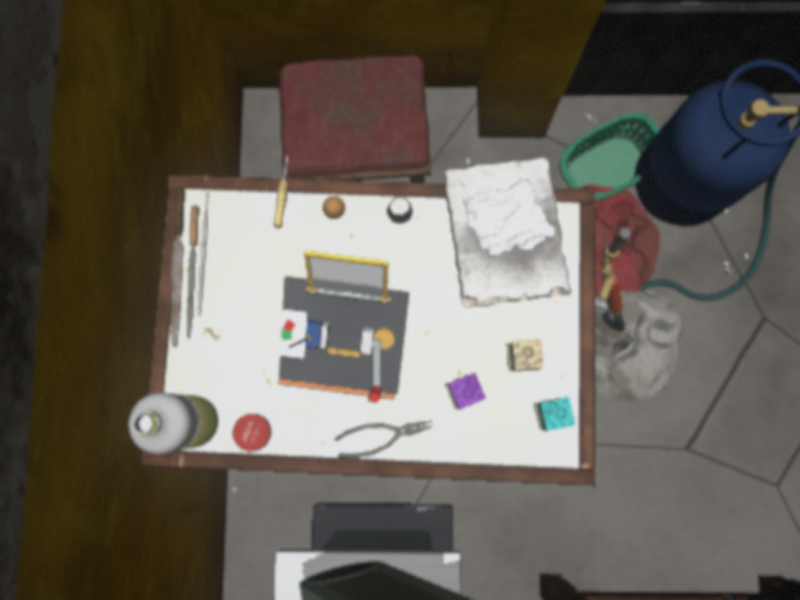

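The side view shows three cube candidates, in 800x600 picture pixels: purple (341,398), turquoise (308,466) and brass (377,443). In the top view they are at (466,390), (556,413) and (526,355). Only the brass one has the colour described, so I take it as the block. I'll confirm it in a crop and measure it there.

```bash
python3 - <<'E'
from h import *
b=np.load("b.npy");a=np.load("a.npy")
def cr(im,x0,y0,x1,y1,k): return cv2.resize(im[y0:y1,x0:x1,::-1],None,fx=k,fy=k,interpolation=cv2.INTER_CUBIC)
p=cr(b,170,155,270,262,5); q=cr(b,315,205,360,247,6); r=cr(a,222,258,262,302,6)
W=np.zeros((540,800,3),np.uint8);W[:535,:500]=p;W[:252,510:780]=q;W[260:524,510:750]=r
cv2.imwrite("pics/crop1.png",W)
for n,im in(("top",b),("side",a)):
    h=cv2.cvtColor(im,cv2.COLOR_RGB2HSV)
    for c,lo,hi in(("red",(0,140,90),(5,255,255)),("red2",(174,140,90),(180,255,255)),("yel",(20,150,110),(30,255,255)),("brass",(10,110,130),(20,255,255)),("tan",(12,40,110),(25,140,255)),("blue",(105,120,50),(122,255,255))):
        m=cv2.inRange(h,lo,hi); k,_,s,ce=cv2.connectedComponentsWithStats(m)
        for i in range(1,k):
            if s[i,4]>12 and ((n=="top" and 105<ce[i,0]<380 and 115<ce[i,1]<300) or (n=="side" and 165<ce[i,0]<350 and 130<ce[i,1]<320)): print(n,c,s[i],ce[i].round(1))
E
```

```text
top red [183 206   4   5  14] [184.6 207.9]
top red [237 249   6   7  32] [239.7 252.3]
top red [151 270  19  17 102] [159.4 279.4]
top brass [208 127  11  10  83] [213.1 131.6]
top brass [240 210  12  13 100] [246.1 215.6]
top brass [210 223  20   5  54] [219.8 225.1]
top brass [180 243  57  10 112] [207.8 247.3]
top brass [244 251   7   3  15] [246.8 252.4]
top tan [175 114  10  32 180] [179.3 128.2]
top tan [118 120  18   1  18] [126.5 120. ]
top tan [207 126  13  13 142] [213.1 132. ]
top tan [122 132   5  25 101] [123.7 143.6]
top tan [194 161  57  32 333] [219.8 174. ]
top tan [110 180   4   7  13] [111.2 183.1]
top tan [109 197   5  10  21] [111.3 201.5]
top tan [239 209  14  15 159] [246.  215.7]
top tan [327 218  20  19 325] [337.  226.7]
top tan [209 222  22   8 121] [219.6 225.2]
top tan [178 243   8   3  13] [181.8 244. ]
top tan [188 245  48   9  96] [211.1 248.2]
top tan [245 252   8   4  18] [248.9 253.7]
top tan [114 291   4   8  27] [115.5 294.4]
top tan [371 296   7   4  25] [373.9 297.4]
top blue [197 207   7  15  56] [200.3 213.3]
side red [195 178  17  12  81] [2
[... 216 characters left out ...]
9  50 135] [281.  171.3]
side tan [275 158   8  14  34] [278.3 165. ]
side tan [225 163  26   3  42] [235.6 163.6]
side tan [301 165  21   4  58] [309.9 166.8]
side tan [329 166   6  18  20] [332.1 173.7]
side tan [316 185  28   9 120] [330.  190.2]
side tan [222 192   9  18  35] [226.4 201. ]
side tan [240 192   7  11  37] [243.2 195.8]
side tan [281 195   5  15  35] [283.6 199.4]
side tan [244 200  13  10  89] [250.8 204.8]
side tan [325 202  16  12 113] [332.3 207. ]
side tan [217 214   6  19  44] [219.2 224.2]
side tan [249 223  35  14 168] [269.5 231.8]
side tan [231 270  21  16 267] [240.8 277.1]
side tan [239 293   6   3  14] [241.5 293.7]
side blue [247 178  15   6  31] [255.7 180.6]
```

View pics/crop1.png

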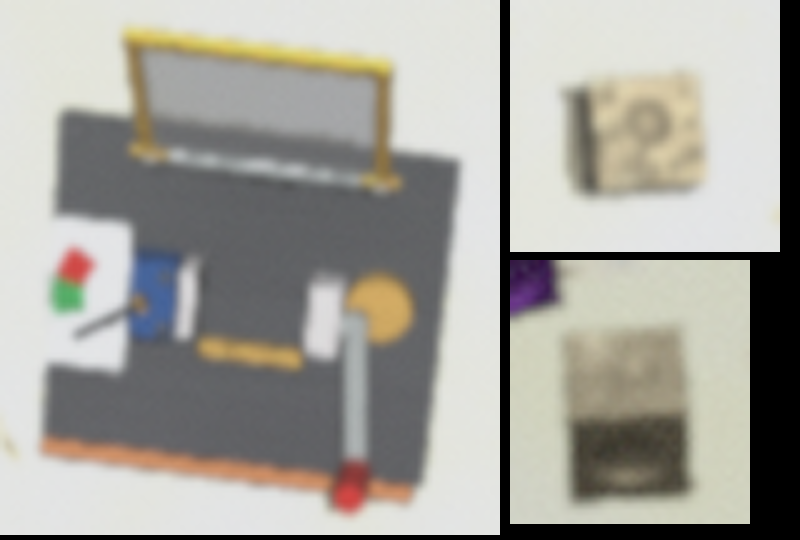

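The crops confirm the brass cube: its top face is centred at top-view pixel (337,227), and it is tan with hollows, neither purple nor turquoise. In the fixture, the ledge is at top-view pixel (220,225), the knob at (240,252) and the pointer's pivot at (197,216), with green and red fields at upper left. The guard's edge lies between (195,162) and (248,169).

```bash
python3 - <<'E'
from h import *
b=np.load("b.npy");a=np.load("a.npy")
h=cv2.cvtColor(b,cv2.COLOR_RGB2HSV)
def blob(lo,hi,x0,y0,x1,y1):
    m=np.zeros(h.shape[:2],np.uint8); m[y0:y1,x0:x1]=cv2.inRange(h,lo,hi)[y0:y1,x0:x1]
    m=cv2.morphologyEx(m,cv2.MORPH_CLOSE,np.ones((3,3))); v,u=np.nonzero(m); return np.c_[u,v].astype(float)
B=blob((12,25,110),(28,160,255),322,212,355,242)
W=np.array([onz("top",u,v,.05)[:2] for u,v in B])
r=cv2.minAreaRect((W*1e3).astype(np.float32)); print("block top rect",r,W.mean(0))
c=two((241,277),(337,227));print("block 2view",c)
L=blob((10,90,120),(22,255,255),207,220,232,231)
W=np.array([onz("top",u,v,.0692)[:2] for u,v in L]); ev=np.linalg.eigh(np.cov(W.T))[1][:,1]
print("ledge",W.mean(0),"yaw",np.degrees(np.arctan2(-ev[0],ev[1])),np.ptp(W@ev),)
# plate corners: nest frame UL(90,112) UR(90,-100) LL(-100,112) LR(-100,-100)
C={"UL":(170+62/5,155+108/5,.120),"UR":(170+461/5,155+158/5,.120),"LL":(170+42/5,155+440/5,.025),"LR":(170+415/5,155+485/5,.025)}
for k,(u,v,z) in C.items(): print(k,onz("top",u,v,z)[:2].round(4))
print("knob",two((218.7,209.1),(239.7,252.3)))
for p in((195,162),(248,168.7)):print("gedge z.22",onz("top",*p,.22).round(3))
print("guard L",two((289.2,142),(195.,162)),"guard any",two((291,141),(247.,168.5)))
print("hinge",onz("top",219.5,155+168/5,.125))
print("jaw/pad",[onz("top",170+x/5,155+y/5,.092).round(4) for x,y in((306,315),(196,297),(180,297))])
E
```

```text
block top rect ((486.4317626953125, -272.293701171875), (51.31842041015625, 59.528743743896484), 0.11801090091466904) [ 0.48578621 -0.27245103]
block 2view (array([ 0.48694093, -0.27592455,  0.04426541]), np.float64(0.0027908023051304207))
ledge [0.48757874 0.03954248] yaw -7.437781959153867 0.052278661153769834
UL [0.6095 0.1344]
UR [ 0.583  -0.0739]
LL [0.4426 0.1567]
LR [ 0.4185 -0.0485]
knob (array([ 0.41736491, -0.01390673,  0.06285328]), np.float64(0.0026822616988761857))
gedge z.22 [0.625 0.087 0.22 ]
gedge z.22 [ 0.609 -0.04   0.22 ]
guard L (array([0.62357418, 0.08624919, 0.22841564]), np.float64(0.0007703689655949739)) guard any (array([ 0.60547559, -0.04038235,  0.29096374]), np.float64(0.023376062036879076))
hinge [0.57680875 0.03641627 0.125     ]
jaw/pad [array([0.5042, 0.0076, 0.092 ]), array([0.5137, 0.0656, 0.092 ]), array([0.5137, 0.0741, 0.092 ])]
```

Emit:
send_rows:
  deltas:
    - {"dx":30,"dy":24,"dz":-4,"roll":-3}
    - {"dx":60,"dy":48,"dz":-8,"roll":-6}
    - {"dx":90,"dy":72,"dz":-12,"roll":-9}
    - {"dx":120,"dy":96,"dz":-16,"roll":-12}
    - {"dx":150,"dy":120,"dz":-20,"roll":-13.8}
  jaw: 1

```text
t: 0.52
tool_pos: [0.288, -0.437, 0.2108]
tcp_rot: [1.0, -0.001, -0.0, -0.0]
wrist_force: [0.8, -0.5, 0.0]
grip_width: 0.0858
grasp_force: 0.0
```

Emit:
send_rows:
  deltas:
    - {"dx":30,"dy":24,"dz":-10}
    - {"dx":60,"dy":48,"dz":-20}
    - {"dx":90,"dy":72,"dz":-30}
    - {"dx":120,"dy":96,"dz":-40}
    - {"dx":150,"dy":120,"dz":-50}

```text
validation failed for argument at $.de...
```

Emit:
send_rows:
  deltas:
    - {"dx":25,"dy":20,"dz":-10}
    - {"dx":49.5,"dy":41.5,"dz":-25}
    - {"dx":49.5,"dy":41.5,"dz":-45}
    - {"dx":49.5,"dy":41.5,"dz":-60}
    - {"dx":49.5,"dy":41.5,"dz":-60}

```text
validation failed for argument at $.de...
```

Emit:
send_rows:
  deltas:
    - {"dx":30,"dy":24,"dz":-10,"roll":0}
    - {"dx":60,"dy":48,"dz":-20,"roll":0}
    - {"dx":90,"dy":72,"dz":-30,"roll":0}
    - {"dx":120,"dy":96,"dz":-40,"roll":0}
    - {"dx":150,"dy":120,"dz":-50,"roll":0}

```text
t: 0.93
tool_pos: [0.4381, -0.3168, 0.1606]
tcp_rot: [1.0, -0.0, -0.0, -0.0]
wrist_force: [0.6, -1.0, 0.1]
grip_width: 0.0853
grasp_force: 0.0
```

Emit:
send_rows:
  deltas:
    - {"dx":25,"dy":20,"dz":-10,"roll":0}
    - {"dx":49.5,"dy":41.5,"dz":-25,"roll":0}
    - {"dx":49.5,"dy":41.5,"dz":-45,"roll":0}
    - {"dx":49.5,"dy":41.5,"dz":-60,"roll":0}
    - {"dx":49.5,"dy":41.5,"dz":-60,"roll":0}

```text
t: 1.35
tool_pos: [0.4849, -0.2749, 0.0978]
tcp_rot: [1.0, 0.001, -0.003, -0.002]
wrist_force: [-1.4, -0.9, -0.5]
grip_width: 0.0857
grasp_force: 0.0
```

```bash
python3 - <<'E'
from h import *
save("side","side1.png",(200,220,320,320),5)
E
```

```text
(no output)
```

View pics/side1.png

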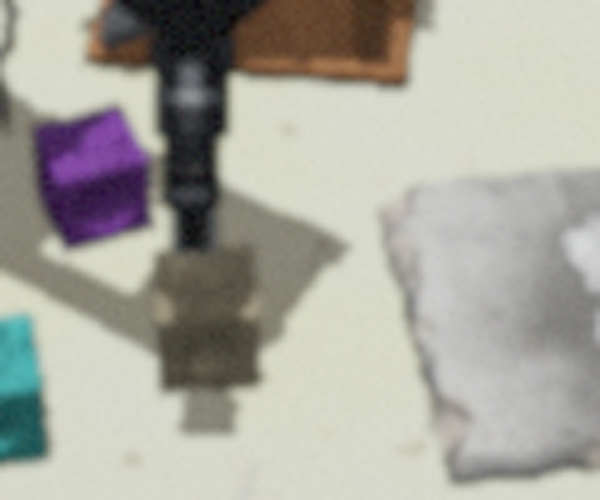

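The side crop shows the brass block (crop centre 208,320) under the fingers, with the front finger at column 195. That is within about 3 mm once perspective is allowed for. The purple cube is clear of the fingers, so I descend.

Emit:
send_rows:
  deltas:
    - {"dx":1,"dy":0,"dz":-25,"roll":0}
    - {"dx":1,"dy":0,"dz":-50,"roll":0}
    - {"dx":1,"dy":0,"dz":-70,"roll":0}
    - {"dx":1,"dy":0,"dz":-75,"roll":0}
    - {"dx":1,"dy":0,"dz":-75,"roll":0}

```text
t: 1.82
tool_pos: [0.487, -0.2771, 0.0259]
tcp_rot: [1.0, -0.0, -0.001, -0.0]
wrist_force: [-0.5, -0.3, 0.5]
grip_width: 0.0853
grasp_force: 0.0
```

Emit:
send_rows:
  deltas:
    - {"dx":0,"dy":0,"dz":0,"roll":0}
    - {"dx":0,"dy":0,"dz":0,"roll":0}
    - {"dx":0,"dy":0,"dz":0,"roll":0}
    - {"dx":0,"dy":0,"dz":0,"roll":0}
    - {"dx":0,"dy":0,"dz":0,"roll":0}
  jaw: 0
  squeeze: 30

```text
t: 2.23
tool_pos: [0.4885, -0.2772, 0.0283]
tcp_rot: [1.0, 0.0, 0.001, 0.001]
wrist_force: [-0.1, 2.4, 5.2]
grip_width: 0.0501
grasp_force: 30.1
```

Emit:
send_rows:
  deltas:
    - {"dx":0,"dy":0,"dz":0,"roll":0}
    - {"dx":0,"dy":0,"dz":0,"roll":0}
    - {"dx":0,"dy":0,"dz":0,"roll":0}
    - {"dx":0,"dy":0,"dz":0,"roll":0}
    - {"dx":0,"dy":0,"dz":0,"roll":0}

```text
t: 2.65
tool_pos: [0.4885, -0.2771, 0.0282]
tcp_rot: [1.0, 0.0, 0.001, 0.001]
wrist_force: [-0.2, 1.0, 5.8]
grip_width: 0.0498
grasp_force: 30.1
```

Emit:
send_rows:
  deltas:
    - {"dx":0,"dy":0,"dz":20,"roll":0}
    - {"dx":0,"dy":0,"dz":50,"roll":0}
    - {"dx":0,"dy":0,"dz":90,"roll":0}
    - {"dx":0,"dy":10,"dz":130,"roll":0}
    - {"dx":0,"dy":30,"dz":165,"roll":0}

```text
t: 3.07
tool_pos: [0.4874, -0.2482, 0.1933]
tcp_rot: [1.0, -0.001, 0.0, 0.001]
wrist_force: [1.7, 1.2, -5.9]
grip_width: 0.0496
grasp_force: 34.8
```

Emit:
send_rows:
  deltas:
    - {"dx":3,"dy":30,"dz":10,"roll":-2}
    - {"dx":6,"dy":65,"dz":15,"roll":-4}
    - {"dx":10,"dy":100,"dz":15,"roll":-6}
    - {"dx":14,"dy":135,"dz":15,"roll":-7.3}
    - {"dx":18,"dy":170,"dz":15,"roll":-7.3}

```text
t: 3.48
tool_pos: [0.5044, -0.0752, 0.2061]
tcp_rot: [0.998, -0.064, -0.001, -0.0]
wrist_force: [0.6, 0.6, -6.5]
grip_width: 0.0501
grasp_force: 34.7
```

Emit:
send_rows:
  deltas:
    - {"dx":3,"dy":35,"dz":0,"roll":0}
    - {"dx":6,"dy":70,"dz":0,"roll":0}
    - {"dx":8,"dy":100,"dz":0,"roll":0}
    - {"dx":8,"dy":113,"dz":0,"roll":0}
    - {"dx":8,"dy":113,"dz":0,"roll":0}

```text
t: 3.9
tool_pos: [0.5125, 0.0392, 0.2057]
tcp_rot: [0.998, -0.062, -0.001, -0.001]
wrist_force: [-0.2, 0.3, -6.9]
grip_width: 0.0498
grasp_force: 34.7
```

```bash
python3 - <<'E'
from h import *
print(state()["tool_pos"],state()["wrist_force"]);im=capture("side");np.save("s2.npy",im)
a=im[130:260,190:320,::-1];b=capture("top")[150:260,170:270,::-1]
W=np.zeros((520,800,3),np.uint8);W[:,:400]=cv2.resize(a,(400,520)[:1]+(400,))[:400].repeat(1,0)[:400] if 0 else 0
W[:400,:400]=cv2.resize(a,(400,400),interpolation=cv2.INTER_CUBIC);W[:440,400:]=cv2.resize(b,(400,440),interpolation=cv2.INTER_CUBIC)
cv2.imwrite("pics/p2.png",W)
E
```

```text
[0.51254211 0.03916926 0.20570173] [-0.22193493  0.28089522 -6.94321595]
```

View pics/p2.png

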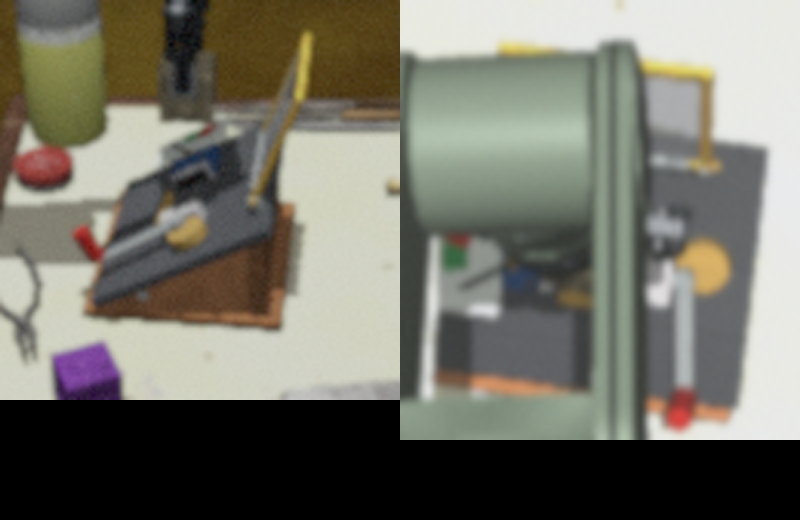

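The side crop shows the block held level above the gap. The arm hides the dial from the top camera, but the knob, jaw and guard are unchanged. I go on down.

Emit:
send_rows:
  deltas:
    - {"dx":2,"dy":-3,"dz":-25,"roll":0}
    - {"dx":2,"dy":-3,"dz":-50,"roll":0}
    - {"dx":2,"dy":-3,"dz":-70,"roll":0}
    - {"dx":2,"dy":-3,"dz":-78,"roll":0}
    - {"dx":2,"dy":-3,"dz":-78,"roll":0}

```text
t: 4.42
tool_pos: [0.5138, 0.0324, 0.1263]
tcp_rot: [0.998, -0.065, -0.003, 0.0]
wrist_force: [0.3, 0.7, -6.8]
grip_width: 0.0501
grasp_force: 34.7
```

Emit:
send_rows:
  deltas:
    - {"dx":0,"dy":0,"dz":-3,"roll":0}
    - {"dx":0,"dy":0,"dz":-6,"roll":0}
    - {"dx":0,"dy":0,"dz":-9,"roll":0}
    - {"dx":0,"dy":0,"dz":-12,"roll":0}
    - {"dx":0,"dy":0,"dz":-14,"roll":0}
  squeeze: 25

```text
t: 4.83
tool_pos: [0.5162, 0.0337, 0.1159]
tcp_rot: [0.998, -0.064, 0.001, -0.001]
wrist_force: [-5.5, 5.7, 13.1]
grip_width: 0.0499
grasp_force: 23.8
```

Emit:
send_rows:
  deltas:
    - {"dx":-2.5,"dy":1,"dz":-1.5,"roll":0}
    - {"dx":-4.6,"dy":2,"dz":-3,"roll":0}
    - {"dx":-6.7,"dy":2,"dz":-4.5,"roll":0}
    - {"dx":-8.8,"dy":3,"dz":-6.2,"roll":0}
    - {"dx":-8.8,"dy":3,"dz":-6.2,"roll":0}
  squeeze: 20

```text
t: 5.25
tool_pos: [0.5062, 0.0357, 0.1081]
tcp_rot: [0.998, -0.064, -0.0, 0.0]
wrist_force: [-1.9, -2.5, 3.7]
grip_width: 0.0493
grasp_force: 21.2
```

```bash
python3 - <<'E'
from h import *
save("side","side3.png",(210,140,310,230),6)
E
```

```text
(no output)
```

View pics/side3.png

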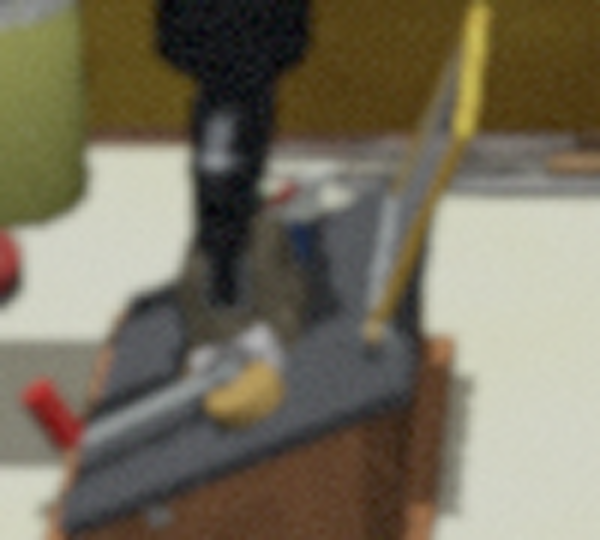

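The crop shows the block, at (245,280), between the jaws and already tilting in the grip. I carry on along the arc.

Emit:
send_rows:
  deltas:
    - {"dx":-2,"dy":0,"dz":-3,"roll":0}
    - {"dx":-4,"dy":0,"dz":-5,"roll":0}
    - {"dx":-6,"dy":0,"dz":-8,"roll":0}
    - {"dx":-8,"dy":1,"dz":-11,"roll":0}
    - {"dx":-10,"dy":1,"dz":-13,"roll":0}

```text
t: 5.72
tool_pos: [0.4987, 0.0365, 0.0977]
tcp_rot: [0.998, -0.063, 0.003, 0.0]
wrist_force: [-5.1, -4.5, 32.8]
grip_width: 0.0496
grasp_force: 26.3
```

Emit:
send_rows:
  deltas:
    - {"dx":0,"dy":0,"dz":-1,"roll":0}
    - {"dx":0,"dy":0,"dz":-2,"roll":0}
    - {"dx":0,"dy":0,"dz":-3,"roll":0}
    - {"dx":0,"dy":0,"dz":-3,"roll":0}
    - {"dx":0,"dy":0,"dz":-3,"roll":0}

```text
t: 6.13
tool_pos: [0.4992, 0.0365, 0.0972]
tcp_rot: [0.998, -0.063, 0.004, 0.0]
wrist_force: [-8.9, -4.9, 37.3]
grip_width: 0.0498
grasp_force: 27.3
```

```bash
python3 - <<'E'
from h import *
save("side","side4.png",(210,140,310,230),6)
E
```

```text
(no output)
```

View pics/side4.png

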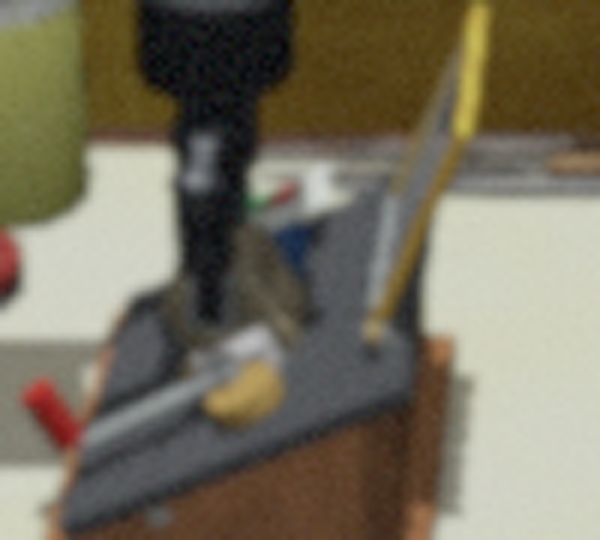

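The block's top face now looks parallel to the plate, and the measured tip pose fits a flat block. I take the load off, then open the fingers a little.

Emit:
send_rows:
  deltas:
    - {"dx":0,"dy":0,"dz":1,"roll":0}
    - {"dx":0,"dy":0,"dz":2,"roll":0}
    - {"dx":0,"dy":0,"dz":3,"roll":0}
    - {"dx":0,"dy":0,"dz":4,"roll":0}
    - {"dx":0,"dy":0,"dz":4,"roll":0}

```text
t: 6.6
tool_pos: [0.4977, 0.0372, 0.0965]
tcp_rot: [0.998, -0.064, 0.001, -0.0]
wrist_force: [-1.0, -1.2, 7.2]
grip_width: 0.0497
grasp_force: 23.6
```

Emit:
send_rows:
  deltas:
    - {"dx":0,"dy":0,"dz":0,"roll":0}
    - {"dx":0,"dy":0,"dz":0,"roll":0}
    - {"dx":0,"dy":0,"dz":1,"roll":0}
    - {"dx":0,"dy":0,"dz":2,"roll":0}
    - {"dx":0,"dy":0,"dz":3,"roll":0}
  jaw: 0.68

```text
t: 7.02
tool_pos: [0.4967, 0.0372, 0.0989]
tcp_rot: [0.998, -0.064, -0.0, 0.0]
wrist_force: [0.5, 0.5, -0.0]
grip_width: 0.0579
grasp_force: 0.0
```

Emit:
send_rows:
  deltas:
    - {"dx":0,"dy":0,"dz":10,"roll":0}
    - {"dx":0,"dy":0,"dz":30,"roll":0}
    - {"dx":0,"dy":0,"dz":60,"roll":0}
    - {"dx":0,"dy":0,"dz":95,"roll":0}
    - {"dx":-10,"dy":-30,"dz":110,"roll":0}

```text
t: 7.43
tool_pos: [0.4904, 0.0098, 0.2141]
tcp_rot: [0.998, -0.062, 0.005, -0.001]
wrist_force: [1.6, -1.1, 1.0]
grip_width: 0.058
grasp_force: 0.0
```

Emit:
send_rows:
  deltas:
    - {"dx":-20,"dy":-35,"dz":0,"roll":2}
    - {"dx":-40,"dy":-70,"dz":0,"roll":2}
    - {"dx":-60,"dy":-105,"dz":0,"roll":2}
    - {"dx":-70,"dy":-140,"dz":0,"roll":0}
    - {"dx":-70,"dy":-170,"dz":0,"roll":0}
  jaw: 0.4

```text
t: 7.85
tool_pos: [0.4144, -0.1643, 0.2102]
tcp_rot: [0.998, -0.065, 0.0, 0.0]
wrist_force: [0.9, 0.8, 0.5]
grip_width: 0.0341
grasp_force: 0.0
```

```bash
python3 - <<'E'
from h import *
s=capture("side");t=capture("top");np.save("s3.npy",s);np.save("t3.npy",t)
W=np.zeros((560,800,3),np.uint8)
W[:400,:400]=cv2.resize(s[145:225,220:300,::-1],(400,400),interpolation=cv2.INTER_CUBIC)
W[:500,400:]=cv2.resize(t[160:260,175:255,::-1],(400,500),interpolation=cv2.INTER_CUBIC)
cv2.imwrite("pics/p5.png",W); print(state()["tool_pos"])
E
```

```text
[ 0.41671123 -0.16638688  0.21019021]
```

View pics/p5.png

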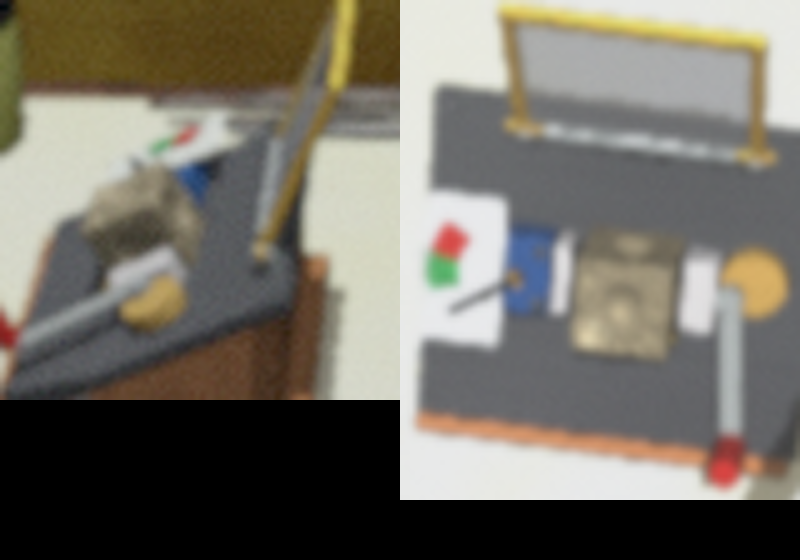

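The block lies flat between the jaws and behind the ledge; its top face is centred near top-view pixel (219,222). The pointer lies lower left, at rest. Before taking the knob I check both positions numerically.

```bash
cat >> h.py <<'E'
yaw=np.radians(-7.3); N=np.array([.5172,.0357,.075]); cy,sy=np.cos(yaw),np.sin(yaw)
Rz=np.array([[cy,-sy,0],[sy,cy,0],[0,0,1]]); c3=np.cos(np.pi/6)
RN=Rz@np.array([[c3,0,-.5],[0,1,0],[.5,0,c3]])
w=lambda x,y,z:N+RN@np.array([x,y,z])/1e3
def onn(u,v,h,n="top"):
    o,d=ray(n,u,v); o=RN.T@(o-N); d=RN.T@d; return (o+d*(h/1e3-o[2])/d[2])*1e3
def pointer(t,h=28):
    g=cv2.cvtColor(t,cv2.COLOR_RGB2HSV).astype(int); P=[];red=[];grn=[]
    for v in range(195,232):
        for u in range(180,203):
            H,S,V=g[v,u]; q=onn(u,v,h)
            if not(-30<q[0]<32): continue
            if S<70 and V<150 and 48<q[1]<92: P.append((q[0],q[1],170-V))
            if S>110 and (H<8 or H>172): red.append(q[:2])
            if S>90 and 45<H<85: grn.append(q[:2])
    return np.array(P),np.mean(red,0),np.mean(grn,0)
def pang(t):
    P,r,g=pointer(t); return P,r,g
E
python3 - <<'E'
from h import *
t=np.load("t3.npy")
for x in(0,5):print("exp top centre",x,proj("top",w(x,0,50)).round(1))
h=cv2.cvtColor(t,cv2.COLOR_RGB2HSV)
print("corners of top face seen (crop)",[onn(175+(x-400)/5,160+y/5,50).round(1) for x,y in((585,258),(678,268),(665,357),(573,347))])
P,r,g=pointer(t);print(r,g);print(P.round(1))
print("stop pivot",onn(175+115/5,160+280/5,28).round(1),"tip",onn(175+50/5,160+310/5,28).round(1))
print("pad face",onn(175+173/5,160+275/5,20).round(1),"jaw",onn(175+283/5,160+290/5,20).round(1),"knob",onn(240,252.3,45).round(1))
E
```

```text
exp top centre 0 [218.3 221.4]
exp top centre 5 [218.4 219.6]
corners of top face seen (crop) [array([25. , 18.1, 50. ]), array([ 26.1, -29.8,  50. ]), array([-24.6, -27.4,  50. ]), array([-25.7,  20.7,  50. ])]
[15.62649531 93.0690427 ] [-1.07188045 96.88013152]
[[ 31.3  61.7  51. ]
 [ 31.6  59.1  60. ]
 [ 32.   56.5  63. ]
 [ 28.5  61.5  45. ]
 [  6.   60.1  31. ]
 [  2.8  62.6  32. ]
 [  3.1  59.9  41. ]
 [  3.5  57.3  56. ]
 [ -0.1  62.4  34. ]
 [  0.7  57.1  47. ]
 [  1.   54.5  50. ]
 [ -3.3  64.9  35. ]
 [ -2.9  62.2  55. ]
 [ -2.6  59.6  45. ]
 [ -2.2  57.   42. ]
 [ -1.8  54.3  43. ]
 [ -6.5  67.3  23. ]
 [ -6.1  64.7  46. ]
 [ -5.8  62.   54. ]
 [ -5.4  59.4  47. ]
 [ -5.   56.8  40. ]
 [ -4.7  54.1  28. ]
 [-10.1  72.4  22. ]
 [ -9.   64.5  23. ]
 [-20.1  61.2  42. ]
 [-23.   61.   51. ]
 [-22.6  58.4  65. ]
 [-22.2  55.7  62. ]
 [-21.8  53.1  61. ]
 [-21.5  50.4  63. ]
 [-25.8  60.8  52. ]
 [-25.5  58.2  65. ]
 [-25.1  55.5  65. ]
 [-24.7  52.9  66. ]
 [-24.3  50.2  66. ]
 [-28.7  60.7  54. ]
 [-28.4  58.   63. ]
 [-28.   55.4  64. ]
 [-27.6  52.7  64. ]
 [-27.2  50.1  63. ]]
stop pivot [-2.2 57.  28. ] tip [-24.2  90.3  28. ]
pad face [ 1.3 27.8 20. ] jaw [  0.9 -30.7  20. ] knob [-82.9 -63.6  45. ]
```

The block is at x ≈ 0 and y ≈ -4.6 mm in nest axes, and flat. The gap is about 59.5 mm, so the pad should be met near cam 0.8 and the target is about 1.08 rad. Green lies along nest +y from the pivot. Next I go to the knob.

Emit:
send_rows:
  deltas:
    - {"dx":0,"dy":35,"dz":-10,"roll":0}
    - {"dx":0,"dy":70,"dz":-30,"roll":0}
    - {"dx":-2,"dy":105,"dz":-50,"roll":0}
    - {"dx":-4,"dy":140,"dz":-70,"roll":0}
    - {"dx":-4,"dy":153,"dz":-90,"roll":0}

```text
t: 8.37
tool_pos: [0.412, -0.0063, 0.119]
tcp_rot: [0.998, -0.062, 0.0, -0.001]
wrist_force: [0.1, -1.2, -0.5]
grip_width: 0.0346
grasp_force: 0.0
```

Emit:
send_rows:
  deltas:
    - {"dx":0,"dy":0,"dz":0,"roll":0}
    - {"dx":0,"dy":0,"dz":-20,"roll":0}
    - {"dx":0,"dy":0,"dz":-45,"roll":0}
    - {"dx":0,"dy":0,"dz":-66,"roll":0}
    - {"dx":0,"dy":0,"dz":-66,"roll":0}

```text
t: 8.78
tool_pos: [0.4111, -0.0101, 0.0514]
tcp_rot: [0.998, -0.064, -0.003, 0.0]
wrist_force: [-1.1, -0.9, -0.1]
grip_width: 0.0341
grasp_force: 0.0
```

```bash
cat >> h.py <<'E'
def pang(t):
    g=cv2.cvtColor(t,cv2.COLOR_RGB2HSV).astype(int); P=[]
    for v in range(193,235):
        for u in range(178,200):
            H,S,V=g[v,u]; q=onn(u,v,28)
            if 67<q[1]<90 and -22<q[0]<22 and S<80 and V<205: P.append((q[0],q[1],215-V,V))
    return np.array(P)
def rd(t):
    P=pang(t)
    if len(P)<3: return None,P
    x,y,k=P[:,0]+2.2,P[:,1]-57,P[:,2]; k=k**1.
    return np.arctan2((k*x).sum(),(k*y).sum()),P
E
python3 - <<'E'
from h import *
s=state();print(s["tool_pos"],s["wrist_force"])
for t in(np.load("b.npy"),np.load("t3.npy"),capture("top")):
    a,P=rd(t);print(a,len(P),P.round(0)[:12].tolist())
E
```

```text
[ 0.41113985 -0.01007643  0.05144672] [-1.14754002 -0.9171424  -0.06245327]
-0.4346284915595204 37 [[8.0, 89.0, 26.0, 189.0], [5.0, 89.0, 36.0, 179.0], [2.0, 89.0, 17.0, 198.0], [-1.0, 89.0, 14.0, 201.0], [-4.0, 89.0, 18.0, 197.0], [-1.0, 68.0, 14.0, 201.0], [-7.0, 89.0, 15.0, 200.0], [-4.0, 70.0, 18.0, 197.0], [-4.0, 67.0, 46.0, 169.0], [-8.0, 75.0, 16.0, 199.0], [-7.0, 73.0, 37.0, 178.0], [-7.0, 70.0, 58.0, 157.0]]
-0.4698593320487623 29 [[8.0, 89.0, 19.0, 196.0], [5.0, 89.0, 28.0, 187.0], [-4.0, 70.0, 11.0, 204.0], [-4.0, 67.0, 39.0, 176.0], [-8.0, 75.0, 11.0, 204.0], [-7.0, 73.0, 31.0, 184.0], [-7.0, 70.0, 51.0, 164.0], [-7.0, 67.0, 68.0, 147.0], [-11.0, 78.0, 30.0, 185.0], [-10.0, 75.0, 53.0, 162.0], [-10.0, 72.0, 67.0, 148.0], [-10.0, 70.0, 62.0, 153.0]]
-0.44728494095808097 36 [[8.0, 89.0, 23.0, 192.0], [5.0, 89.0, 32.0, 183.0], [2.0, 89.0, 12.0, 203.0], [-4.0, 89.0, 14.0, 201.0], [-1.0, 68.0, 11.0, 204.0], [-7.0, 89.0, 13.0, 202.0], [-4.0, 70.0, 16.0, 199.0], [-4.0, 67.0, 43.0, 172.0], [-8.0, 75.0, 14.0, 201.0], [-7.0, 73.0, 35.0, 180.0], [-7.0, 70.0, 54.0, 161.0], [-7.0, 67.0, 73.0, 142.0]]
```

Emit:
send_rows:
  deltas:
    - {"dx":1,"dy":-3,"dz":0,"roll":0}
    - {"dx":1,"dy":-3,"dz":0,"roll":0}
    - {"dx":1,"dy":-3,"dz":0,"roll":0}
    - {"dx":1,"dy":-3,"dz":0,"roll":0}
    - {"dx":1,"dy":-3,"dz":0,"roll":0}
  jaw: 0
  squeeze: 30

```text
t: 9.25
tool_pos: [0.4154, -0.0136, 0.0546]
tcp_rot: [0.998, -0.064, 0.002, 0.0]
wrist_force: [-0.3, -4.5, 7.1]
grip_width: 0.0171
grasp_force: 30.5
```

```bash
sed -i 's/67<q\[1\]<90/67<q[1]<86/; s/V<205/V<190/; s/215-V/195-V/' h.py; cat >> h.py <<'E'
def tcp(a,off=0): # tcp for knob axis point 46 mm over plate, lever angle a
    p=w(-85*np.cos(a),-55-85*np.sin(a),46); p[2]-=.019; return p
E
python3 - <<'E'
from h import *
s=state();p=s["tool_pos"];print(p,s["wrist_force"],s["grip_width"])
for a in(0,.05,.1,.15):print(a,(tcp(a)).round(4))
a0=.08;print({round(a,2):((tcp(a)-tcp(a0))*1e3).round(1).tolist() for a in np.arange(.2,1.4,.1)})
for t in(np.load("b.npy"),np.load("t3.npy"),capture("top")): print(rd(t)[0])
E
```

```text
[ 0.41537848 -0.01358686  0.05456425] [-0.28257593 -4.46721561  7.0793451 ] 0.01712578401531204
0 [ 0.4144 -0.0066  0.0533]
0.05 [ 0.4139 -0.0108  0.0534]
0.1 [ 0.4137 -0.015   0.0535]
0.15 [ 0.4136 -0.0193  0.0538]
{np.float64(0.2): [-0.1, -10.2, 0.7], np.float64(0.3): [0.7, -18.6, 1.8], np.float64(0.4): [2.2, -26.8, 3.2], np.float64(0.5): [4.4, -34.8, 5.1], np.float64(0.6): [7.3, -42.5, 7.3], np.float64(0.7): [10.8, -49.7, 9.9], np.float64(0.8): [15.0, -56.6, 12.8], np.float64(0.9): [19.8, -62.8, 15.9], np.float64(1.0): [25.1, -68.5, 19.4], np.float64(1.1): [30.9, -73.5, 23.1], np.float64(1.2): [37.1, -77.8, 27.0], np.float64(1.3): [43.7, -81.3, 31.0]}
-0.5103917967831243
-0.509074588926588
-0.508556306021404
```

Emit:
send_rows:
  deltas:
    - {"dx":0,"dy":-10,"dz":0.5,"roll":0}
    - {"dx":0.5,"dy":-18.5,"dz":2,"roll":0}
    - {"dx":2,"dy":-27,"dz":3,"roll":0}
    - {"dx":4.5,"dy":-35,"dz":5,"roll":0}
    - {"dx":4.5,"dy":-35,"dz":5,"roll":0}

```text
t: 9.72
tool_pos: [0.4172, -0.0475, 0.0583]
tcp_rot: [0.998, -0.064, -0.001, -0.001]
wrist_force: [-2.0, 3.1, 2.3]
grip_width: 0.017
grasp_force: 30.9
```

```bash
cat > m.py <<'E'
from h import *
s=state();p=s["tool_pos"];q=RN.T@(p+[0,0,.019]-N)*1e3
a=np.arctan2(-(q[1]+55),-q[0]);t=capture("top");r=rd(t)[0]
print("F",s["wrist_force"].round(1),"tcp",p.round(4),"nest",q.round(1),"cam",round(a,3),"r",round(np.hypot(q[0],q[1]+55),1),"ptr raw",r,"->",None if r is None else r+.509)
E
python3 m.py
```

```text
F [-2.   3.1  2.3] tcp [ 0.4172 -0.0475  0.0583] nest [-75.6 -95.2  46.3] cam 0.489 r 85.6 ptr raw -0.5109203543841088 -> -0.0019203543841087578
```

Emit:
send_rows:
  deltas:
    - {"dx":1.5,"dy":-4,"dz":1,"roll":0}
    - {"dx":3,"dy":-7.5,"dz":2,"roll":0}
    - {"dx":5,"dy":-11.5,"dz":3.5,"roll":0}
    - {"dx":6.5,"dy":-15,"dz":5,"roll":0}
    - {"dx":6.5,"dy":-15,"dz":5,"roll":0}

```text
t: 10.18
tool_pos: [0.4221, -0.0618, 0.0623]
tcp_rot: [0.998, -0.064, -0.003, -0.001]
wrist_force: [-3.4, 3.7, -3.1]
grip_width: 0.0168
grasp_force: 30.2
```

```bash
python3 m.py
```

```text
F [-3.4  3.7 -3.1] tcp [ 0.4221 -0.0618  0.0623] nest [ -67.8 -108.8   46.4] cam 0.671 r 86.6 ptr raw -0.5085400131301991 -> 0.0004599868698008658
```

Emit:
send_rows:
  deltas:
    - {"dx":1,"dy":-1.8,"dz":0.7,"roll":0}
    - {"dx":2,"dy":-3.5,"dz":1.5,"roll":0}
    - {"dx":4,"dy":-7,"dz":3,"roll":0}
    - {"dx":4,"dy":-7,"dz":3,"roll":0}
    - {"dx":4,"dy":-7,"dz":3,"roll":0}

```text
t: 10.65
tool_pos: [0.4257, -0.0686, 0.0649]
tcp_rot: [0.998, -0.064, -0.004, -0.001]
wrist_force: [-3.2, 3.7, -6.1]
grip_width: 0.017
grasp_force: 29.8
```

```bash
python3 m.py
```

```text
F [-3.2  3.7 -6.1] tcp [ 0.4257 -0.0686  0.0649] nest [ -62.6 -115.1   46.5] cam 0.765 r 86.8 ptr raw -0.5090065216462825 -> -6.521646282453553e-06
```

Emit:
send_rows:
  deltas:
    - {"dx":1,"dy":-1.5,"dz":0.8,"roll":0}
    - {"dx":2.5,"dy":-3,"dz":1.7,"roll":0}
    - {"dx":4.5,"dy":-5,"dz":3,"roll":0}
    - {"dx":4.5,"dy":-5,"dz":3,"roll":0}
    - {"dx":4.5,"dy":-5,"dz":3,"roll":0}

```text
t: 11.12
tool_pos: [0.4302, -0.0736, 0.068]
tcp_rot: [0.998, -0.064, -0.004, -0.001]
wrist_force: [-3.6, 3.8, -4.4]
grip_width: 0.0171
grasp_force: 30.1
```

```bash
python3 m.py
```

```text
F [-3.6  3.8 -4.4] tcp [ 0.4302 -0.0736  0.068 ] nest [ -56.7 -119.5   46.6] cam 0.849 r 85.9 ptr raw -0.5014927292827148 -> 0.007507270717285186
```

Emit:
send_rows:
  deltas:
    - {"dx":1,"dy":-1,"dz":0.8,"roll":0}
    - {"dx":2,"dy":-2,"dz":1.5,"roll":0}
    - {"dx":3.5,"dy":-3.5,"dz":2.5,"roll":0}
    - {"dx":3.5,"dy":-3.5,"dz":2.5,"roll":0}
    - {"dx":3.5,"dy":-3.5,"dz":2.5,"roll":0}

```text
t: 11.58
tool_pos: [0.4338, -0.0772, 0.0703]
tcp_rot: [0.998, -0.064, -0.003, -0.001]
wrist_force: [-3.5, 3.1, -7.3]
grip_width: 0.0172
grasp_force: 30.1
```

```bash
python3 m.py
```

```text
F [-3.5  3.1 -7.3] tcp [ 0.4338 -0.0772  0.0703] nest [ -52.1 -122.5   46.6] cam 0.914 r 85.3 ptr raw -0.4049213899588118 -> 0.10407861004118824
```

Emit:
send_rows:
  deltas:
    - {"dx":1.5,"dy":-1.5,"dz":1,"roll":0}
    - {"dx":3,"dy":-3,"dz":2,"roll":0}
    - {"dx":4.5,"dy":-4.5,"dz":3,"roll":0}
    - {"dx":6.5,"dy":-6,"dz":4.2,"roll":0}
    - {"dx":6.5,"dy":-6,"dz":4.2,"roll":0}

```text
t: 12.05
tool_pos: [0.4406, -0.0831, 0.0746]
tcp_rot: [0.998, -0.064, -0.003, -0.001]
wrist_force: [-3.4, 4.1, -6.8]
grip_width: 0.0168
grasp_force: 30.3
```

```bash
python3 m.py
```

```text
F [-3.4  4.1 -6.8] tcp [ 0.4406 -0.0831  0.0746] nest [ -43.4 -127.5   46.6] cam 1.031 r 84.6 ptr raw -0.19524598690275083 -> 0.31375401309724915
```

Emit:
send_rows:
  deltas:
    - {"dx":1,"dy":-0.8,"dz":0.7,"roll":0}
    - {"dx":2,"dy":-1.5,"dz":1.3,"roll":0}
    - {"dx":3,"dy":-2.5,"dz":2,"roll":0}
    - {"dx":3,"dy":-2.5,"dz":2,"roll":0}
    - {"dx":3,"dy":-2.5,"dz":2,"roll":0}

```text
t: 12.52
tool_pos: [0.4432, -0.0851, 0.0763]
tcp_rot: [0.998, -0.064, -0.004, -0.001]
wrist_force: [-4.0, 7.0, -8.8]
grip_width: 0.0169
grasp_force: 30.1
```

```bash
python3 m.py
```

```text
F [-4.   7.  -8.8] tcp [ 0.4432 -0.0851  0.0763] nest [ -40.1 -129.2   46.6] cam 1.076 r 84.4 ptr raw -0.12790664283940395 -> 0.38109335716059606
```

Emit:
send_rows:
  deltas:
    - {"dx":1,"dy":-1,"dz":0.7,"roll":0}
    - {"dx":2,"dy":-2,"dz":1.4,"roll":0}
    - {"dx":3.2,"dy":-2.8,"dz":2.1,"roll":0}
    - {"dx":4,"dy":-3.3,"dz":2.6,"roll":0}
    - {"dx":4,"dy":-3.3,"dz":2.6,"roll":0}

```text
t: 12.98
tool_pos: [0.4471, -0.088, 0.0789]
tcp_rot: [0.998, -0.064, -0.004, -0.002]
wrist_force: [-3.3, 8.7, -7.5]
grip_width: 0.017
grasp_force: 30.1
```

```bash
python3 m.py
```

```text
F [-3.3  8.7 -7.5] tcp [ 0.4471 -0.088   0.0789] nest [ -35.1 -131.6   46.7] cam 1.141 r 84.2 ptr raw 0.00398323618242441 -> 0.5129832361824245
```

The pointer reads about 0.53, inside the green. I let go of the knob, lift away and check it.

Emit:
send_rows:
  deltas:
    - {"dx":0,"dy":1,"dz":0,"roll":0}
    - {"dx":0,"dy":1,"dz":0,"roll":0}
    - {"dx":0,"dy":1,"dz":0,"roll":0}
    - {"dx":0,"dy":1,"dz":0,"roll":0}
    - {"dx":0,"dy":1,"dz":2,"roll":0}
  jaw: 0.4

```text
t: 13.45
tool_pos: [0.4507, -0.0895, 0.0827]
tcp_rot: [0.998, -0.064, 0.0, 0.0]
wrist_force: [-0.5, 0.6, -0.4]
grip_width: 0.0343
grasp_force: 0.0
```

Emit:
send_rows:
  deltas:
    - {"dx":0,"dy":0,"dz":15,"roll":0}
    - {"dx":0,"dy":0,"dz":40,"roll":0}
    - {"dx":0,"dy":0,"dz":75,"roll":0}
    - {"dx":0,"dy":0,"dz":110,"roll":0}
    - {"dx":0,"dy":0,"dz":140,"roll":0}

```text
t: 13.87
tool_pos: [0.4507, -0.0895, 0.2251]
tcp_rot: [0.998, -0.064, 0.001, 0.0]
wrist_force: [0.8, -0.5, -1.0]
grip_width: 0.0341
grasp_force: 0.0
```

```bash
python3 m.py; python3 - <<'E'
from h import *
s=capture("side");t=capture("top")
W=np.zeros((560,800,3),np.uint8)
W[:400,:400]=cv2.resize(s[145:225,220:300,::-1],(400,400),interpolation=cv2.INTER_CUBIC)
W[:500,400:]=cv2.resize(t[160:260,175:255,::-1],(400,500),interpolation=cv2.INTER_CUBIC)
cv2.imwrite("pics/p6.png",W)
E
```

```text
F [ 0.8 -0.5 -1. ] tcp [ 0.4507 -0.0895  0.2251] nest [  41.2 -132.6  171.5] cam 2.059 r 87.9 ptr raw -0.002532424080801954 -> 0.5064675759191981
```

View pics/p6.png

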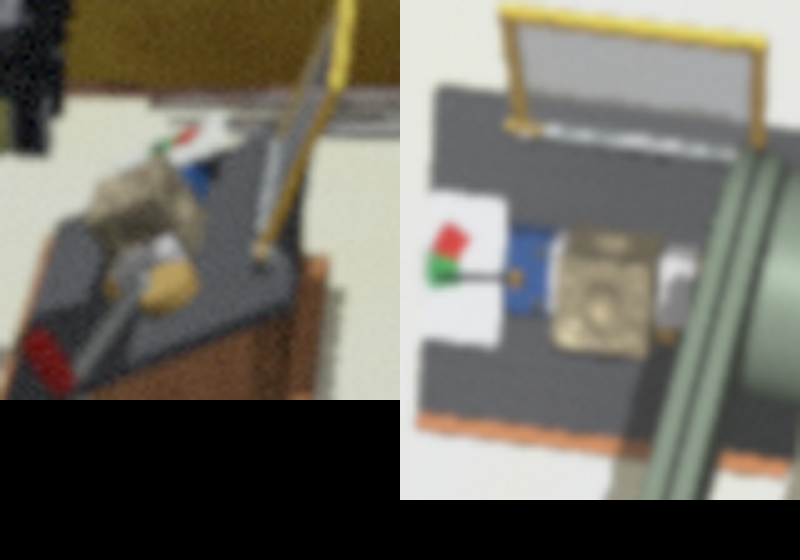

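The pointer, at crop (480,275), lies in the green, and the block is clamped and flat. Now the guard, which leans back at about 0.86 rad: I go over it and down behind.

Emit:
send_rows:
  deltas:
    - {"dx":0,"dy":0,"dz":30,"roll":0}
    - {"dx":10,"dy":0,"dz":60,"roll":0}
    - {"dx":30,"dy":15,"dz":85,"roll":0}
    - {"dx":60,"dy":35,"dz":90,"roll":0}
    - {"dx":90,"dy":50,"dz":90,"roll":0}
  jaw: 0

```text
t: 14.43
tool_pos: [0.5416, -0.0385, 0.3142]
tcp_rot: [0.998, -0.064, 0.002, -0.0]
wrist_force: [0.3, -1.2, -0.7]
grip_width: 0.0004
grasp_force: 0.0
```

Emit:
send_rows:
  deltas:
    - {"dx":33,"dy":18,"dz":0,"roll":0}
    - {"dx":65,"dy":36,"dz":0,"roll":0}
    - {"dx":97,"dy":54,"dz":0,"roll":0}
    - {"dx":116,"dy":57,"dz":0,"roll":0}
    - {"dx":116,"dy":57,"dz":0,"roll":0}

```text
t: 14.85
tool_pos: [0.6592, 0.0192, 0.3085]
tcp_rot: [0.998, -0.063, -0.002, 0.0]
wrist_force: [-0.8, 0.8, -0.3]
grip_width: 0.0001
grasp_force: 0.0
```

Emit:
send_rows:
  deltas:
    - {"dx":3,"dy":0,"dz":-25,"roll":0}
    - {"dx":3,"dy":0,"dz":-55,"roll":0}
    - {"dx":3,"dy":0,"dz":-85,"roll":0}
    - {"dx":3,"dy":0,"dz":-115,"roll":0}
    - {"dx":3,"dy":0,"dz":-120,"roll":0}

```text
t: 15.27
tool_pos: [0.6549, 0.0172, 0.1855]
tcp_rot: [0.998, -0.064, -0.007, 0.001]
wrist_force: [-0.7, -0.4, -0.2]
grip_width: 0.0
grasp_force: 0.0
```

Emit:
send_rows:
  deltas:
    - {"dx":-18,"dy":2,"dz":0,"roll":0}
    - {"dx":-36,"dy":4,"dz":0,"roll":0}
    - {"dx":-54,"dy":7,"dz":0,"roll":0}
    - {"dx":-70,"dy":9,"dz":0,"roll":0}
    - {"dx":-85,"dy":11,"dz":0,"roll":0}

```text
t: 15.68
tool_pos: [0.5745, 0.0283, 0.1936]
tcp_rot: [0.998, -0.064, 0.002, 0.0]
wrist_force: [2.7, -0.4, -1.7]
grip_width: 0.0002
grasp_force: 1.5
```

Emit:
send_rows:
  deltas:
    - {"dx":-4,"dy":0,"dz":0,"roll":0}
    - {"dx":-8,"dy":1,"dz":0,"roll":0}
    - {"dx":-12,"dy":1,"dz":0,"roll":0}
    - {"dx":-16,"dy":2,"dz":0,"roll":0}
    - {"dx":-16,"dy":2,"dz":0,"roll":0}

```text
t: 16.1
tool_pos: [0.5581, 0.0307, 0.1926]
tcp_rot: [0.998, -0.064, -0.0, 0.0]
wrist_force: [0.8, 0.4, -0.2]
grip_width: -0.0002
grasp_force: 0.7
```

```bash
cat > g.py <<'E'
from h import *
a=capture("side");np.save("sg.npy",a);h=cv2.cvtColor(a,cv2.COLOR_RGB2HSV)
# side view: near (y=-65) frame bar of the guard; predicted pixels per angle
for g in(-.15,0,.15,.86):
    e=w(80+115*np.sin(g),-62,12+115*np.cos(g));f=w(80+115*np.sin(g),62,12+115*np.cos(g));print(g,"near",proj("side",e).round(1),"far",proj("side",f).round(1))
m=cv2.inRange(h,(17,110,90),(32,255,255));m[:120]=0;m[210:]=0;m[:,:225]=0;m[:,310:]=0
k,_,s,c=cv2.connectedComponentsWithStats(m)
for i in range(1,k):
    if s[i,4]>8: print(s[i],c[i].round(1))
st=state();print(st["tool_pos"],st["wrist_force"])
E
python3 g.py
```

```text
-0.15 near [246.4 164.8] far [252.2 144.4]
0 near [251.6 162. ] far [257.  141.6]
0.15 near [257.3 159.8] far [262.3 139.6]
0.86 near [287.3 161.1] far [289.9 140.6]
[225 129  47  65 793] [241.7 150.5]
[289 135  16  13  77] [295.9 141.7]
[249 198  11   9  63] [254.  201.9]
[0.55811876 0.03068047 0.19252449] [0.1874122  0.51037078 0.69277054]
```

```bash
python3 - <<'E'
from h import *
a=np.load("sg.npy");h=cv2.cvtColor(a,cv2.COLOR_RGB2HSV)
m=cv2.inRange(h,(20,150,125),(30,255,255));k,_,s,c=cv2.connectedComponentsWithStats(m)
for i in range(1,k):
    if s[i,4]>8 and c[i,1]>110: print(s[i],c[i].round(1))
v,u=np.nonzero(m[125:180,235:310]); 
if len(u): print([(r+125,round(u[v==r].mean()+235,1)) for r in sorted(set(v))])
cv2.imwrite("pics/p7.png",cv2.resize(a[125:225,210:310,::-1],(560,560),interpolation=cv2.INTER_CUBIC))
E
```

```text
[252 155   5   8  20] [253.9 158.4]
[(np.int64(145), np.float64(258.0)), (np.int64(150), np.float64(257.0)), (np.int64(155), np.float64(255.5)), (np.int64(156), np.float64(255.0)), (np.int64(157), np.float64(254.0)), (np.int64(158), np.float64(254.0)), (np.int64(159), np.float64(253.5)), (np.int64(160), np.float64(253.0)), (np.int64(161), np.float64(252.5)), (np.int64(162), np.float64(253.5)), (np.int64(177), np.float64(262.0))]
```

View pics/p7.png

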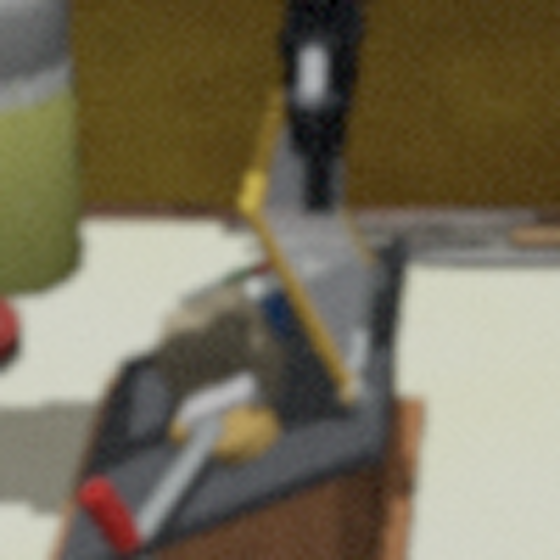

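The near corner of the guard's free edge sits at (253,162); the prediction for 0 rad is (251.6,162), so the guard is at about +0.04 rad. I back off.

Emit:
send_rows:
  deltas:
    - {"dx":10,"dy":-1,"dz":0,"roll":0}
    - {"dx":25,"dy":-3,"dz":0,"roll":0}
    - {"dx":45,"dy":-5,"dz":10,"roll":0}
    - {"dx":55,"dy":-7,"dz":40,"roll":0}
    - {"dx":55,"dy":-7,"dz":80,"roll":0}

```text
t: 16.57
tool_pos: [0.6138, 0.0234, 0.269]
tcp_rot: [0.998, -0.064, -0.004, 0.0]
wrist_force: [1.3, -0.3, 0.5]
grip_width: -0.0004
grasp_force: 0.0
```

Emit:
send_rows:
  deltas:
    - {"dx":0,"dy":-35,"dz":20,"roll":0}
    - {"dx":0,"dy":-70,"dz":30,"roll":0}
    - {"dx":-10,"dy":-105,"dz":30,"roll":0}
    - {"dx":-20,"dy":-140,"dz":30,"roll":0}
    - {"dx":-30,"dy":-170,"dz":30,"roll":0}

```text
t: 16.98
tool_pos: [0.5832, -0.1483, 0.3021]
tcp_rot: [0.998, -0.064, -0.001, 0.0]
wrist_force: [0.6, -0.9, -0.0]
grip_width: -0.0001
grasp_force: 0.0
```

Emit:
send_rows:
  deltas:
    - {"dx":0,"dy":0,"dz":0,"roll":0}
    - {"dx":0,"dy":0,"dz":0,"roll":0}
    - {"dx":0,"dy":0,"dz":0,"roll":0}
    - {"dx":0,"dy":0,"dz":0,"roll":0}
    - {"dx":0,"dy":0,"dz":0,"roll":0}

```text
t: 17.4
tool_pos: [0.5838, -0.145, 0.3022]
tcp_rot: [0.998, -0.063, -0.0, -0.0]
wrist_force: [-0.6, -0.7, -0.7]
grip_width: 0.0002
grasp_force: 0.0
```

```bash
python3 m.py; python3 - <<'E'
from h import *
a=capture("side");t=capture("top");h=cv2.cvtColor(a,cv2.COLOR_RGB2HSV)
m=cv2.inRange(h,(20,150,125),(30,255,255));v,u=np.nonzero(m[150:165,240:275]);print("guard near corner px",[(r+150,round(u[v==r].mean()+240,1)) for r in sorted(set(v))][-4:])
h=cv2.cvtColor(t,cv2.COLOR_RGB2HSV);m=cv2.inRange(h,(20,150,120),(30,255,255))[170:230,185:260];v,u=np.nonzero(m);print("top yellow ends",(u.min()+185,v[u==u.min()].mean()+170),(u.max()+185,v[u==u.max()].mean()+170),"pred0",proj("top",w(80,65,127)),proj("top",w(80,-65,127)))
E
```

```text
F [-0.6 -0.7 -0.7] tcp [ 0.5838 -0.145   0.3022] nest [ 200.2 -170.8  168.7] cam 2.617 r 231.2 ptr raw 0.002747718521411408 -> 0.5117477185214114
guard near corner px [(np.int64(158), np.float64(253.5)), (np.int64(159), np.float64(254.5)), (np.int64(160), np.float64(254.5)), (np.int64(161), np.float64(254.5))]
top yellow ends (np.int64(216), np.float64(202.0)) (np.int64(237), np.float64(204.0)) pred0 [188.70096468 200.26187606] [243.09255077 207.23126587]
```

```bash
python3 -c "
from plant import *
print(hand_in())"
```

```text
the job is handed in; nothing more can be done
None
```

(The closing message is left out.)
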